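Build up the output terminal of a bench power supply

ROBOT

A 6-joint arm with a two-finger parallel gripper is mounted at the origin on the work surface. World frame = base frame: x ahead of the robot, y to its left, z up, the work surface at z = 0. Lengths are in m, angles in degrees, forces in N, time in s.
With the tool pointing down it reaches from about 0.4 to 0.825 m from the base axis. Payload 7 kg.
Tool frame: the origin (TCP) lies at the very end of the fingers, on their centre line; the grasp point (between the pads) lies 19 mm behind it (ctrl.hold_point_z is the distance from the TCP to the grasp point, in m); z points along the fingers, y is the line along which they close (so a half turn about z gives the same grasp; the last joint's range is limited). The gripper opens to 88 mm and grips with 3 to 60 N. Pads are 19 mm wide; open, the fingers measure 130 mm over their backs; the gripper's body (78 mm by 193 mm) begins 47 mm behind the grasp point.
Start: joints at [79.761, 20.546, 0.682, 0, -70.136, -16.507], TCP at [0.304, 0.603, 0.227] pointing down, gripper open.
Joint ranges: [-176.03, 176.03], [-82.01, 121.73], [-58.28, 71.71], [-173.87, 95.51], [-174.79, -0.11], [-173.66, 173.66]. Speed limits (degrees/s): [136.94, 136.94, 172.46, 180, 180, 180].

INTERFACE

Orientations are given as [roll, pitch, yaw] about the fixed x, y, z axes, in that order (R = Rz(yaw) Ry(pitch) Rx(roll)).
In Python, from plant import sensors, viewer, workorder, ctrl gives the robot as it stands.
- The arm moves only by the shell command python3 -m pendant 'ROWS'. ROWS is JSON, a list of rows, each a list of 3 entries, a list of its own where there are three numbers: the opening, from -1 (shut) to 1 (fully open), so that 0 is half open, then the shift along the tool's x, y, z in m, then the turn, a rotation vector about the tool's x, y, z in degrees. A call has 1 to 10 rows; each row is the pose to reach, as a shift and turn from the pose commanded when the call began, along the tool's axes at that moment; what a row does not reach only later rows make up. A row lasts 1/12 s, in which the tool goes at most 41.7 mm and 7.16 degrees, less where a joint would pass 70% of its speed; a pose out of reach is approached as far as the arm can. A call with a gripper value outside its range is refused whole. The fingers move at their own pace and stop on an object; the grip force is fixed at half the most. Time passes only in rows, so rows that repeat a pose let the fingers close. It gives the time, the measured TCP pose, the force, the opening and the grip force at its end, in the units of the state.
- sensors.get_obs(): the state, without advancing time (a new reading comes with each control period).
- viewer.snapshot(name): name is "scene" or "top" or "wrist"; returns the picture (480x640x3 uint8, red, green, blue); there is no depth.
- viewer.camera_params(name): a dict with "fx", "fy", "cx", "cy" (pixels), "extrinsics" (4x4, takes a point from world to camera coordinates). Camera axes: x right, y up, looking along -z (the intrinsics and any distortion apply to the point x, -y, -z); pixel columns grow to the right and rows downward; lengths in m; the calibration is good to about 2 mm. A picture is of the moment at which its call begins: read the wrist's pose just before it. camera_params takes no time and is no camera call; for the wrist camera it gives the pose at the moment of the call.
- workorder.close_job(): hands the job in; it is judged then, once.
The state is a dict: "clock": time; "joint_pos": joint angles; "qvel": joint speeds; "tau": joint torques, N m; "tool_pos": TCP position; "orientation": TCP orientation; "force": force on the tool from outside, world axes, zero at the start; "moment": the same for the moment, N m; "opening": finger opening in m; "gripper_force": force on a finger pad.
Only numpy, scipy, OpenCV 4.12 (cv2) and the standard library are available. Lean on these libraries where they do the work, as an engineer would, in place of code of your own. Each camera call takes 0.05 s, during which the arm holds its last target. There are 200 camera calls.

TASK

Assemble the bare terminal stud on the power supply panel in the same order as its finished neighbour: thread on the black spacer first, then the brass washer, then the red bushing with its flange down, each sitting flat and fully home on what is below. Lower each part down the stud rather than letting it drop, let go of it at the end, and leave the meter, steel dish, screwdriver and flux jar where they are.

Things in the scene. Friction and masses are not known exactly. Their poses are not given: they have to be found in the camera images.
- stud_foot (a point): foot of the bare upright steel stud, on the stud's axis at the panel's top face. The stud is 16 mm in diameter and stands 64 mm above that face, the top 10 mm tapering to 8 mm; a flat red disc marks its foot.
- panel: fixed light-grey power supply panel, a box 160 x 240 x 25 mm lying face up on the 2 mm mat on the bench (top face 27 mm above the bench). Origin: under the bare stud, on the mat; z up. Box edges at x -55 and +105, y -60 and +180 mm. A finished terminal (black, brass, black; 47 mm wide, 64 mm high) stands at y +120 mm; two knobs (24 mm wide, 13 mm high) at x +78, y -20 and +30 mm
- stud_tip (a point): top of the bare stud, on its axis, 64 mm above stud_foot
- spacer_center (a point): centre (half-way up) of the loose black plastic spacer: a tube 42 mm in outer diameter, 28 mm high, with a 21 mm bore, standing upright on the mat; z is its axis; about 35 g
- washer_center (a point): centre (half-way up) of the loose thick brass washer: 47 mm in outer diameter, 8 mm thick, with a 21 mm bore, lying flat on the mat; z is its axis; about 90 g
- bushing_center (a point): centre (half-way up) of the loose red plastic flanged bushing: 22 mm high, 21 mm bore right through; the lower 7 mm is a flange 44 mm in diameter, the upper 15 mm a collar 32 mm in diameter; stands flange down on the mat; z is its axis, pointing from flange to collar; 20 g
- meter_mid (a point): bystander: yellow handheld meter, 75 x 140 x 32 mm, lying face up; this point is at its middle, half-way up
- dish_mid (a point): bystander: shallow round steel dish, 90 mm in diameter, 22 mm high; this point is on its axis, half-way up
- driver_grip (a point): bystander: screwdriver with an orange handle, lying flat; this point is the middle of its handle
- flux_mid (a point): bystander: small flux jar with a blue cap, 44 mm in diameter, 60 mm high; this point is on its axis, half-way up

How it is judged (in metres and radians):
On the way, in this order (a step that is already met when the one before it is completed fails the run):
1. the black spacer is threaded on the stud and fully home (horizontal distance between spacer_center and stud_foot below 0.0045 m and z of spacer_center in the frame of stud_foot between 0.0115 and 0.016 m and angle between spacer_center's own z axis and vertical below 0.15 rad), for 0.2 s.
2. the brass washer is threaded on the stud and fully home (horizontal distance between washer_center and stud_foot below 0.0045 m and z of washer_center in the frame of stud_foot between 0.0295 and 0.034 m and angle between washer_center's own z axis and vertical below 0.15 rad), for 0.2 s.
3. the red bushing is threaded on the stud and fully home (horizontal distance between bushing_center and stud_foot below 0.0045 m and z of bushing_center in the frame of stud_foot between 0.0445 and 0.049 m and angle between bushing_center's own z axis and vertical below 0.15 rad), for 0.2 s.
At the end, for the whole second after the job is handed in: spacer, washer and bushing (flange down) stacked on the stud in that order from the panel up, each with its centre within 4.5 mm of the stud's axis, no more than about 2 mm off its fully seated height (centres 14, 32 and 47 mm above stud_foot), upright within 0.15 rad and at rest (all of step 1 and all of step 2 and all of step 3 and linear speed of each of spacer, washer, bushing below 0.02 m/s); the robot touches nothing.
It fails at once if a part is dropped down the stud (moving faster than 0.5 m/s while on it) ((horizontal distance between spacer_center and stud_foot below 0.006 m and z of spacer_center in the frame of stud_foot below 0.065 m and linear speed of spacer above 0.5 m/s) or (horizontal distance between washer_center and stud_foot below 0.006 m and z of washer_center in the frame of stud_foot below 0.065 m and linear speed of washer above 0.5 m/s) or (horizontal distance between bushing_center and stud_foot below 0.006 m and z of bushing_center in the frame of stud_foot below 0.065 m and linear speed of bushing above 0.5 m/s)).
It fails at once if the meter, dish, screwdriver or flux jar is shifted more than 20 mm (distance of any of meter_mid, dish_mid, driver_grip, flux_mid from where it was at the start of the episode above 0.02 m).
It also fails if it takes over 72 s, if anything falls off the work surface, if the arm or the gripper's body presses on something with over 40 N, if the wrist force passes 120 N, or if a joint passes its speed limit or range.

## Working session

There is one attempt and no reset: what is moved stays moved. The work goes in short steps, Python scripts to look and compute and a shell command to move; the robot and the scene stay as the last step left them, time stands still between calls to the robot, and variables do not carry over. Pictures are saved under pics/ and viewed, at most 10 in all, crops included, and the job is handed in when it is done.

```bash
ls; mkdir -p pics
python3 - <<'E'
from plant import sensors, viewer, workorder, ctrl
import cv2,numpy as np
np.set_printoptions(precision=4,suppress=True)
for n in ["scene","top"]:
    p=viewer.camera_params(n); print(n,p)
    cv2.imwrite(f"pics/{n}0.png",viewer.snapshot(n)[:,:,::-1])
print(sensors.get_obs(), ctrl.hold_point_z)
E
```

```text
pics
scene {'fx': 496.08827320968277, 'fy': 496.08827320968277, 'cx': 314.90405169076854, 'cy': 232.09949432180144, 'extrinsics': array([[ 0.1138,  0.9935, -0.001 , -0.0135],
       [-0.5177,  0.0602,  0.8535,  0.2303],
       [ 0.848 , -0.0966,  0.5212, -1.4078],
       [ 0.    ,  0.    ,  0.    ,  1.    ]])}
top {'fx': 470.97674355087247, 'fy': 470.97674355087247, 'cx': 323.75052887178526, 'cy': 229.26076235756358, 'extrinsics': array([[-0.011 , -0.9999,  0.0056, -0.0734],
       [ 0.9923, -0.0102,  0.1231, -0.5851],
       [-0.1231,  0.0069,  0.9924, -0.7106],
       [ 0.    ,  0.    ,  0.    ,  1.    ]])}
{'clock': 0.1, 'joint_pos': array([ 79.7624,  20.5893,   0.6392,  -0.017 , -70.1359, -16.5063]), 'qvel': array([-0.1265, -0.1038,  0.1586,  0.1861,  0.0184, -0.0476]), 'tau': array([ -0.001 , -58.4161,  29.3751,   7.0155,   0.0101,  -0.    ]), 'tool_pos': array([0.3036, 0.6024, 0.2257]), 'orientation': array([179.913 ,  -0.0091, -26.7498]), 'force': array([ 0.5904,  0.6678, -0.3658]), 'moment': array([-0.0188,  0.0474,  0.0411]), 'gripper_force': 0.0, 'opening': 0.0875533546764325} 0.0188
```

View pics/scene0.png

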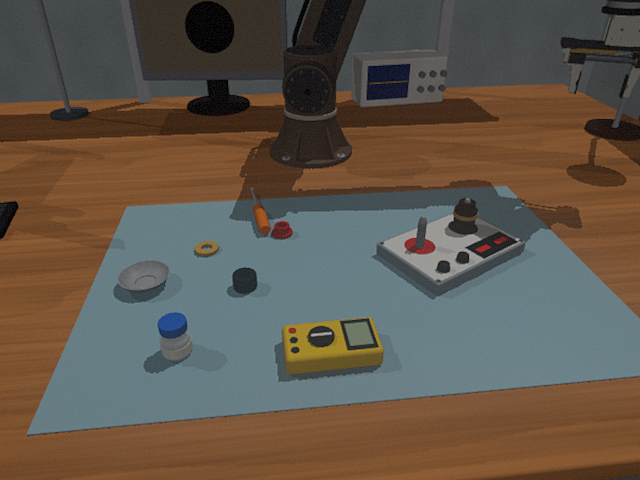

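View pics/top0.png

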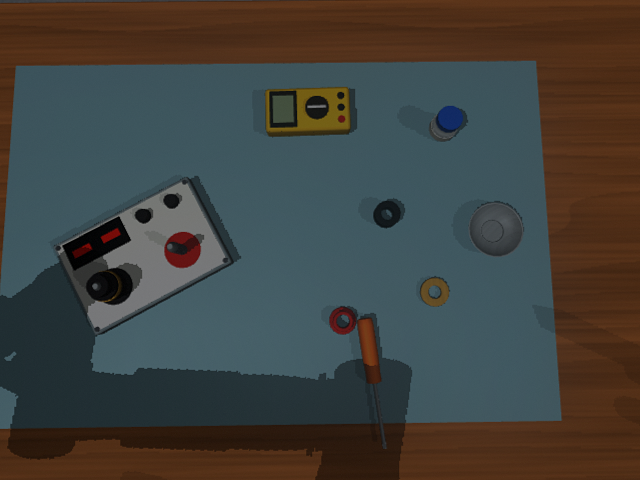

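```bash
cat > h.py <<'E'
from plant import sensors, viewer, workorder, ctrl
import cv2,numpy as np
np.set_printoptions(precision=4,suppress=True)
def ray(P,uv):
    E=P["extrinsics"];R=E[:3,:3];o=-R.T@E[:3,3]
    d=R.T@np.array([(uv[0]-P["cx"])/P["fx"],-(uv[1]-P["cy"])/P["fy"],-1.0]);return o,d
def plane(P,uv,z):
    o,d=ray(P,uv);return o+d*(z-o[2])/d[2]
def proj(P,X):
    c=P["extrinsics"]@np.append(X,1);return np.array([P["cx"]+P["fx"]*c[0]/-c[2],P["cy"]-P["fy"]*c[1]/-c[2]])
def blobs(img,kind,roi=None,amin=60):
    h=cv2.cvtColor(img,cv2.COLOR_RGB2HSV);H,S,V=cv2.split(h)
    m={"red":((H<8)|(H>172))&(S>150)&(V>60),"brass":(H>12)&(H<28)&(S>90)&(V>90),"black":(V<60),"orange":(H>7)&(H<14)&(S>180)&(V>120)}[kind].astype(np.uint8)*255
    if roi:
        k=np.zeros_like(m);x0,y0,x1,y1=roi;k[y0:y1,x0:x1]=m[y0:y1,x0:x1];m=k
    cs,_=cv2.findContours(m,cv2.RETR_EXTERNAL,cv2.CHAIN_APPROX_NONE)
    return sorted([c for c in cs if cv2.contourArea(c)>amin],key=cv2.contourArea,reverse=True)
E
python3 - <<'E'
from h import *
im=cv2.imread("pics/top0.png")[:,:,::-1].copy();P=viewer.camera_params("top")
for n,k,roi,z in [("disc","red",(150,220,215,280),.027),("spacer","black",(365,195,410,235),.016),("washer","brass",(410,270,460,315),.006),("bushing","red",(320,300,358,340),.009),("driver","orange",(350,310,395,400),.014)]:
    c=blobs(im,k,roi,20)
    if not c: print(n,"none");continue
    (u,v),r=cv2.minEnclosingCircle(c[0]);e=cv2.fitEllipse(c[0]);print(n,(u,v),r,e,plane(P,e[0],z),plane(P,(u,v),z))
g=cv2.resize(im[150:400,40:480,::-1],None,fx=1.8,fy=1.8)
# panel yaw
h=cv2.cvtColor(im,cv2.COLOR_RGB2HSV);m=((h[:,:,1]<40)&(h[:,:,2]>120)).astype(np.uint8)*255
m[:,300:]=0;c=max(cv2.findContours(m,0,2)[0],key=cv2.contourArea);b=cv2.boxPoints(cv2.minAreaRect(c))
for q in b: print("corner",q,plane(P,q,.027))
E
```

```text
disc (182.03060913085938, 249.08673095703125) 18.028093338012695 ((181.85911560058594, 249.66159057617188), (32.61587905883789, 33.48652267456055), 178.65277099609375) [0.555  0.1469 0.027 ] [0.5559 0.1467 0.027 ]
spacer (389.0, 213.0) 16.643415451049805 ((388.2457275390625, 212.78607177734375), (25.490825653076172, 32.73207473754883), 55.8905143737793) [ 0.6129 -0.1857  0.016 ] [ 0.6126 -0.187   0.016 ]
washer (434.73077392578125, 291.73077392578125) 13.833955764770508 ((434.50567626953125, 291.9276123046875), (26.213165283203125, 26.78777503967285), 131.9867401123047) [ 0.4835 -0.2589  0.006 ] [ 0.4838 -0.2592  0.006 ]
bushing (342.1666564941406, 320.1666564941406) 13.218367576599121 ((341.3973693847656, 321.3454895019531), (22.124860763549805, 25.900089263916016), 138.18768310546875) [ 0.4384 -0.1065  0.009 ] [ 0.4402 -0.1078  0.009 ]
driver none
corner [ 77.2205 295.0366] [0.4851 0.3095 0.027 ]
corner [194.5774 229.3167] [0.5875 0.1274 0.027 ]
corner [214.9379 265.6748] [0.5289 0.0938 0.027 ]
corner [ 97.581  331.3947] [0.4285 0.2748 0.027 ]
```

```bash
cat >> h.py <<'E'
from scipy.spatial.transform import Rotation as Ro
def pose():
    s=sensors.get_obs();return s["tool_pos"],Ro.from_euler("xyz",s["orientation"],degrees=True)
def go(x,y,z,yaw):
    p,R=pose();print("shift",R.inv().apply(np.array([x,y,z])-p),"turn",(R.inv()*Ro.from_euler("xyz",[180,0,yaw],degrees=True)).as_rotvec(degrees=True))
E
R='[1,[0.630,0.566,0.065],[0,0,33]]'; 
python3 -m pendant '[[1,[0.630,0.566,0.065],[0,0,33]],[1,[0.630,0.566,0.065],[0,0,33]],[1,[0.630,0.566,0.065],[0,0,33]],[1,[0.630,0.566,0.065],[0,0,33]],[1,[0.630,0.566,0.065],[0,0,33]],[1,[0.630,0.566,0.065],[0,0,33]],[1,[0.630,0.566,0.065],[0,0,33]],[1,[0.630,0.566,0.065],[0,0,33]],[1,[0.630,0.566,0.065],[0,0,33]],[1,[0.630,0.566,0.065],[0,0,33]]]'
python3 -c "
from h import *
go(.612,-.187,.16,-60)"
```

```text
clock: 0.93
tool_pos: [0.4549, 0.2137, 0.1946]
orientation: [-180.0, 0.0, -59.7]
force: [1.0, 0.4, 0.3]
opening: 0.0876
gripper_force: 0.0
shift [0.4253 0.0664 0.0345] turn [-0.0044  0.0049  0.2807]
```

```bash
python3 -c "
from h import *
P=viewer.camera_params('wrist');im=viewer.snapshot('wrist');cv2.imwrite('pics/w0.png',im[:,:,::-1])
print(P, 'stud foot px',proj(P,[.555,.147,.027]),'tip',proj(P,[.555,.147,.091]))"
python3 -m pendant '[[1,[0.425,0.066,0.034],[0,0,0]],[1,[0.425,0.066,0.034],[0,0,0]],[1,[0.425,0.066,0.034],[0,0,0]],[1,[0.425,0.066,0.034],[0,0,0]],[1,[0.425,0.066,0.034],[0,0,0]],[1,[0.425,0.066,0.034],[0,0,0]],[1,[0.425,0.066,0.034],[0,0,0]],[1,[0.425,0.066,0.034],[0,0,0]],[1,[0.425,0.066,0.034],[0,0,0]],[1,[0.425,0.066,0.034],[0,0,0]]]'
python3 -m pendant '[[1,[0.02,0.005,0.0],[0,0,0]],[1,[0.02,0.005,0.0],[0,0,0]]]'
python3 -c "
from h import *
go(.612,-.187,.16,-60)
P=viewer.camera_params('wrist');im=viewer.snapshot('wrist');im0=cv2.imread('pics/w0.png')[:,:,::-1]
o=np.hstack([im0,im])[:,:,::-1];cv2.imwrite('pics/w1.png',im[:,:,::-1]);cv2.imwrite('pics/w01.png',cv2.resize(o,(800,300)))
print(P,proj(P,[.612,-.187,.03]))
"
```

```text
{'fx': 398.0525486919322, 'fy': 398.0525486919322, 'cx': 312.8814831298692, 'cy': 236.11551511226108, 'extrinsics': array([[-0.8635, -0.5043, -0.0006,  0.5003],
       [ 0.4895, -0.8378, -0.2419, -0.0207],
       [ 0.1214, -0.2092,  0.9703, -0.3683],
       [ 0.    ,  0.    ,  0.    ,  1.    ]])} stud foot px [243.7338  78.0628] tip [226.023   63.0549]
clock: 1.82
tool_pos: [0.6068, -0.173, 0.1613]
orientation: [180.0, 0.0, -59.8]
force: [0.9, 1.7, 0.9]
opening: 0.0877
gripper_force: 0.0
clock: 1.98
tool_pos: [0.6125, -0.1948, 0.1602]
orientation: [179.9, 0.0, -60.0]
force: [-0.1, 0.6, 0.8]
opening: 0.0878
gripper_force: 0.0
shift [-0.007  -0.0034  0.0002] turn [0.1276 0.0378 0.0264]
{'fx': 398.0525486919322, 'fy': 398.0525486919322, 'cx': 312.8814831298692, 'cy': 236.11551511226108, 'extrinsics': array([[-0.8657, -0.5005,  0.0016,  0.4322],
       [ 0.4852, -0.8401, -0.2424, -0.4462],
       [ 0.1227, -0.2091,  0.9702, -0.4403],
       [ 0.    ,  0.    ,  0.    ,  1.    ]])} [307.5363 235.3125]
```

View pics/w01.png

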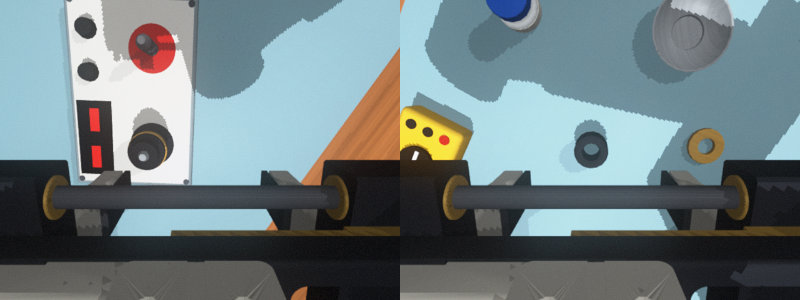

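Run:
```python
from h import *
im=cv2.imread("pics/w1.png")[:,:,::-1].copy();P=viewer.camera_params("wrist")
for n,k,roi,z in [("spacer","black",(270,200,340,275),.030),("washer","brass",(455,195,525,270),.010)]:
    for c in blobs(im,k,roi,60)[:2]:
        e=cv2.fitEllipse(c);(u,v),r=cv2.minEnclosingCircle(c);print(n,e,plane(P,e[0],z),(u,v),r,plane(P,(u,v),z))
P0=dict(P);P0["extrinsics"]=np.array([[-0.8635,-0.5043,-0.0006,0.5003],[0.4895,-0.8378,-0.2419,-0.0207],[0.1214,-0.2092,0.9703,-0.3683],[0,0,0,1]])
im0=cv2.imread("pics/w0.png")[:,:,::-1].copy()
c=blobs(im0,"red",(200,30,290,125))[0];e=cv2.fitEllipse(cv2.convexHull(c));print("disc",e,plane(P0,e[0],.027))
a=cv2.resize(im[190:285,260:350],(400,422),interpolation=cv2.INTER_CUBIC);b=cv2.resize(im0[30:125,200:290],(400,422),interpolation=cv2.INTER_CUBIC)
cv2.imwrite("pics/c1.png",np.hstack([a,b])[:,:,::-1])
```

```text
washer ((489.3592224121094, 233.18634033203125), (52.99568176269531, 58.460933685302734), 53.99254608154297) [ 0.4845 -0.2548  0.01  ] (489.46600341796875, 233.396240234375) 29.816692352294922 [ 0.4843 -0.2547  0.01  ]
disc ((242.8338623046875, 77.09280395507812), (73.00328063964844, 79.27445983886719), 163.42185974121094) [0.5559 0.1467 0.027 ]
```

View pics/c1.png

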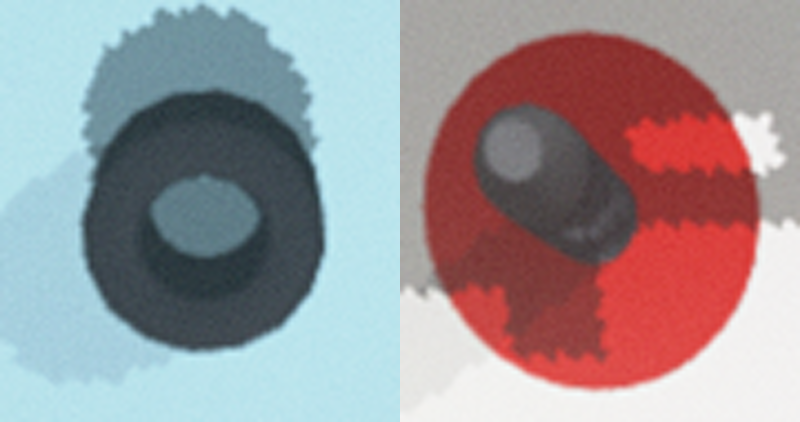

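Run:
```python
from h import *
P=viewer.camera_params("wrist")
s=plane(P,(306,243.4),.030);print(s)
T=viewer.camera_params("top");im=cv2.imread("pics/top0.png")[:,:,::-1].copy()
print("in top",proj(T,s),"washer wrist->top",proj(T,[.4844,-.2548,.01]))
h=cv2.cvtColor(im,cv2.COLOR_RGB2GRAY)[190:240,365:410]
cv2.imwrite("pics/t1.png",cv2.resize(np.hstack([im[190:240,365:410],im[268:318,412:457],im[296:346,320:365]])[:,:,::-1],(800,296),interpolation=cv2.INTER_CUBIC))
go(s[0],s[1],.08,-60)
```

```text
[ 0.6094 -0.1791  0.03  ]
in top [385.4006 213.6413] washer wrist->top [432.5739 291.4255]
shift [-0.0133 -0.0048  0.0804] turn [0.1037 0.0633 0.0475]
```

View pics/t1.png

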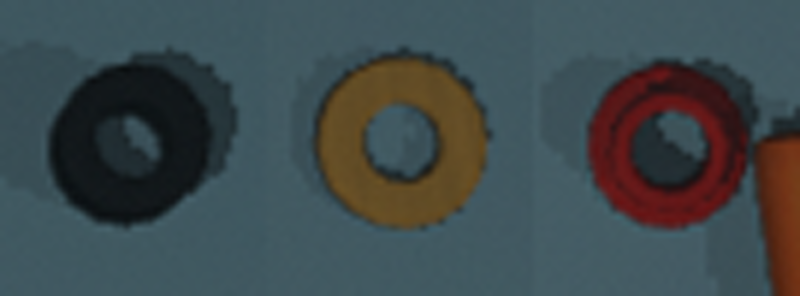

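```bash
python3 -m pendant '[[1,[-0.0127,-0.004,0.04],[0,0,0]],[1,[-0.0127,-0.004,0.08],[0,0,0]],[1,[-0.0127,-0.004,0.12],[0,0,0]],[1,[-0.0127,-0.004,0.145],[0,0,0]],[1,[-0.0127,-0.004,0.155],[0,0,0]],[1,[-0.0127,-0.004,0.155],[0,0,0]]]'
python3 -m pendant '[[-1,[0,0,0],[0,0,0]],[-1,[0,0,0],[0,0,0]],[-1,[0,0,0],[0,0,0]],[-1,[0,0,0],[0,0,0]],[-1,[0,0,0],[0,0,0]],[-1,[0,0,0],[0,0,0]],[-1,[0,0,0],[0,0,0]],[-1,[0,0,0],[0,0,0]]]'
```

```text
clock: 2.53
tool_pos: [0.6078, -0.1769, 0.0049]
orientation: [179.8, 0.1, -59.7]
force: [-0.1, 0.4, 0.5]
opening: 0.0875
gripper_force: 0.0
clock: 3.2
tool_pos: [0.6094, -0.1778, 0.0071]
orientation: [-180.0, -0.0, -59.8]
force: [-1.0, 0.2, 2.6]
opening: 0.0419
gripper_force: 30.0
```

```bash
python3 -m pendant '[[-1,[0,0,-0.04],[0,0,0]],[-1,[0,0,-0.08],[0,0,0]],[-1,[0,0,-0.12],[0,0,0]],[-1,[0,0,-0.12],[0,0,0]]]'
python3 -c "
from h import *
go(.5557,.1467,.125,-60)"
```

```text
clock: 3.53
tool_pos: [0.6141, -0.1786, 0.1358]
orientation: [-179.4, -0.5, -59.7]
force: [1.1, -1.0, 0.8]
opening: 0.0415
gripper_force: 30.0
shift [-0.3103 -0.1139  0.0093] turn [-0.5559 -0.4746  0.3467]
```

```bash
python3 -m pendant '[[-1,[-0.31,-0.112,0.0],[0,0,0]],[-1,[-0.31,-0.112,0.0],[0,0,0]],[-1,[-0.31,-0.112,0.0],[0,0,0]],[-1,[-0.31,-0.112,0.0],[0,0,0]],[-1,[-0.31,-0.112,0.0],[0,0,0]],[-1,[-0.31,-0.112,0.0],[0,0,0]],[-1,[-0.31,-0.112,0.0],[0,0,0]],[-1,[-0.31,-0.112,0.0],[0,0,0]],[-1,[-0.31,-0.112,0.0],[0,0,0]],[-1,[-0.31,-0.112,0.0],[0,0,0]]]'
python3 -m pendant '[[-1,[0,0,0],[0,0,0]],[-1,[0,0,0],[0,0,0]],[-1,[0,0,0],[0,0,0]]]'
python3 -c "
from h import *
go(.5557,.1467,.125,-60)
S=viewer.camera_params('scene');W=viewer.camera_params('wrist')
im=viewer.snapshot('scene');w=viewer.snapshot('wrist')
cv2.imwrite('pics/s2.png',im[:,:,::-1]);cv2.imwrite('pics/w2.png',w[:,:,::-1])
f=proj(S,[.5557,.1467,.027]);t=proj(S,[.5557,.1467,.091]);p=pose()[0]
print(f,t,'tcp',proj(S,p))
u,v=int(t[0]),int(t[1])
a=cv2.resize(im[v-75:v+45,u-60:u+60],(480,480),interpolation=cv2.INTER_CUBIC);b=cv2.resize(w,(320,240))
b=np.vstack([b,np.zeros((240,320,3),np.uint8)])
print(u-60,v-75)
cv2.imwrite('pics/c2.png',np.hstack([a,b])[:,:,::-1])
"
```

```text
clock: 4.37
tool_pos: [0.5494, 0.1486, 0.1267]
orientation: [-180.0, 0.0, -59.5]
force: [-0.3, -0.6, -0.4]
opening: 0.0418
gripper_force: 30.0
clock: 4.62
tool_pos: [0.55, 0.1453, 0.1267]
orientation: [180.0, 0.0, -59.8]
force: [-0.7, 0.2, 0.4]
opening: 0.0419
gripper_force: 30.0
shift [ 0.0016 -0.0056  0.0017] turn [0.0212 0.     0.1588]
[418.4506 245.6127] [422.2387 216.114 ] tcp [422.7956 197.2617]
362 141
```

View pics/c2.png

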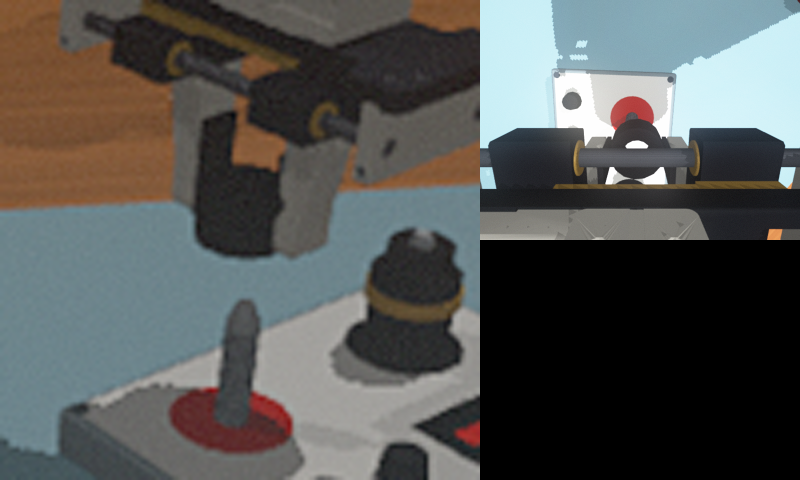

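```bash
cat > m.py <<'E'
from h import *
from scipy.optimize import least_squares
def discfit(P,im,roi,z,r,kind,keep):
    c=max(blobs(im,kind,roi,60),key=cv2.contourArea)[:,0,:].astype(float)
    c=c[[keep(q) for q in c]]
    X=np.array([plane(P,q,z)[:2] for q in c])
    s=least_squares(lambda a:np.hypot(*(X-a[:2]).T)-a[2],[*X.mean(0),r],loss="soft_l1",f_scale=.001);return s.x,len(c)
E
python3 - <<'E'
from m import *
W=viewer.camera_params('wrist');im=cv2.imread('pics/w2.png')[:,:,::-1].copy()
p,R=pose();print("tcp",p)
for dz in (.0229,-.0051): print("proj axis",dz,proj(W,p+[0,0,dz]))
print(discfit(W,im,(240,180,370,262),.027,.025,"red",lambda q:q[1]<238))
a=cv2.resize(im[170:330,230:410],(720,640),interpolation=cv2.INTER_CUBIC)[:600]
cv2.imwrite('pics/c3.png',a[:,:,::-1])
E
```

```text
tcp [0.5501 0.1453 0.1268]
proj axis 0.0229 [312.0061 316.5947]
proj axis -0.0051 [312.1725 288.5427]
(array([0.5624, 0.1382, 0.0189]), 207)
```

View pics/c3.png

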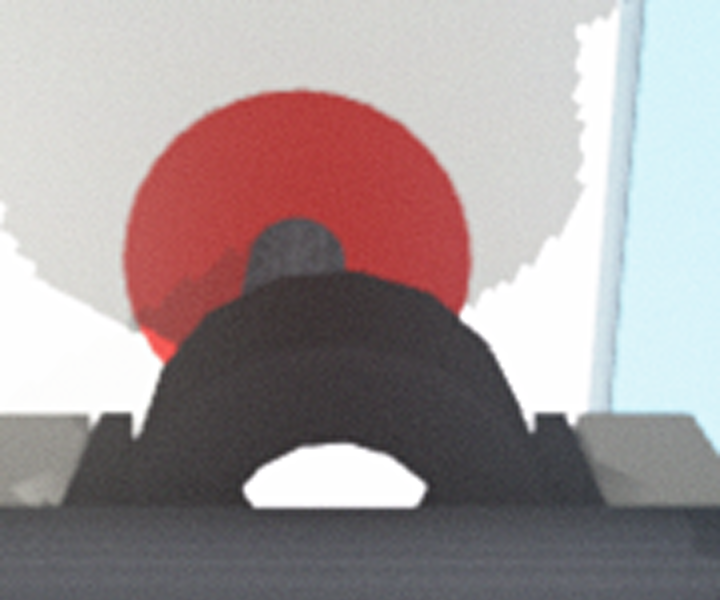

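Run:
```python
from m import *
W=viewer.camera_params('wrist');p,R=pose();x=R.apply([1,0,0])
for s in(1,-1):
  for r in (.021,.0105):
    for dz in (.0229,-.0051): print(s,r,dz,proj(W,p+s*x*r+[0,0,dz]))
f=plane(W,(304.3,234.5),.027);print("disc",f,"tool",R.inv().apply(f-p))
for v in (237.5,256.3,281): print(v,R.inv().apply(plane(W,(313.8,v),p[2]+(-.0051 if v<240 else .0229))-p))
```

```text
1 0.021 0.0229 [311.9838 262.2585]
1 0.021 -0.0051 [312.1588 242.1026]
1 0.0105 0.0229 [311.9951 289.9045]
1 0.0105 -0.0051 [312.1657 265.6664]
-1 0.021 0.0229 [312.027  367.2991]
-1 0.021 -0.0051 [312.1855 332.3497]
-1 0.0105 0.0229 [312.0167 342.3777]
-1 0.0105 -0.0051 [312.1791 310.7612]
disc [0.5554 0.1471 0.027 ] tool [ 0.0011 -0.0055  0.0998]
237.5 [0.023  0.0007 0.0051]
256.3 [ 0.0232  0.0006 -0.0229]
281 [ 0.0139  0.0007 -0.0229]
```

```bash
python3 -m pendant '[[-1,[-0.0008,-0.0058,0.0],[0,0,0]],[-1,[-0.0008,-0.0058,0.0],[0,0,0]],[-1,[-0.0008,-0.0058,0.015],[0,0,0]],[-1,[-0.0008,-0.0058,0.03],[0,0,0]],[-1,[-0.0008,-0.0058,0.04],[0,0,0]],[-1,[-0.0008,-0.0058,0.045],[0,0,0]],[-1,[-0.0008,-0.0058,0.045],[0,0,0]]]'
python3 -m pendant '[[-1,[0,0,0.01],[0,0,0]],[-1,[0,0,0.018],[0,0,0]],[-1,[0,0,0.025],[0,0,0]],[-1,[0,0,0.03],[0,0,0]],[-1,[0,0,0.03],[0,0,0]]]'
python3 -c "
from h import *
S=viewer.camera_params('scene');im=viewer.snapshot('scene')
cv2.imwrite('pics/s3.png',cv2.resize(im[140:270,350:490],(560,520),interpolation=cv2.INTER_CUBIC)[:,:,::-1]);print(pose()[0],sensors.get_obs()['force'],sensors.get_obs()['moment'])"
```

```text
clock: 5.3
tool_pos: [0.554, 0.1496, 0.0806]
orientation: [179.9, -0.0, -59.8]
force: [0.3, -0.6, 0.2]
opening: 0.0418
gripper_force: 30.0
clock: 5.72
tool_pos: [0.5538, 0.1497, 0.0505]
orientation: [179.9, 0.0, -59.8]
force: [0.8, -0.2, -0.9]
opening: 0.0412
gripper_force: 30.0
[0.5541 0.1498 0.0512] [-0.074   0.9087 -0.0053] [ 0.057  -0.0484 -0.0124]
```

View pics/s3.png

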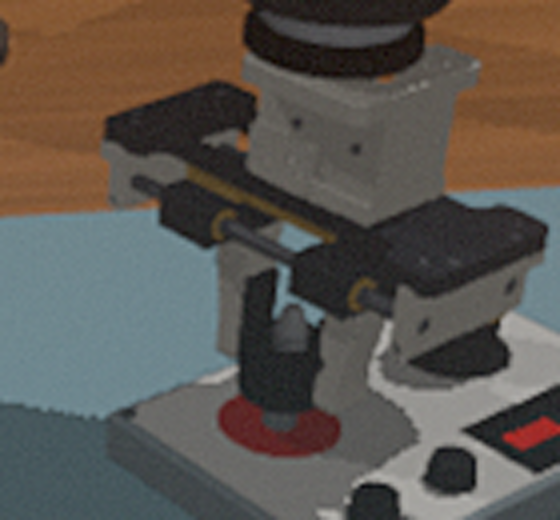

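```bash
python3 -m pendant '[[-1,[0,0,0.008],[0,0,0]],[-1,[0,0,0.014],[0,0,0]],[-1,[0,0,0.0175],[0,0,0]],[-1,[0,0,0.0175],[0,0,0]],[-1,[0,0,0.0185],[0,0,0]],[-1,[0,0,0.0185],[0,0,0]]]'
```

```text
clock: 6.27
tool_pos: [0.5546, 0.1501, 0.0333]
orientation: [-180.0, -0.0, -59.7]
force: [0.1, -0.3, -0.3]
opening: 0.0415
gripper_force: 30.0
```

```bash
python3 -m pendant '[[-1,[0,0,0.001],[0,0,0]],[-1,[0,0,0.001],[0,0,0]],[-1,[0,0,0.002],[0,0,0]],[-1,[0,0,0.002],[0,0,0]]]'
```

```text
clock: 6.6
tool_pos: [0.5547, 0.1502, 0.032]
orientation: [-180.0, -0.0, -59.7]
force: [-1.8, -0.0, 4.2]
opening: 0.0419
gripper_force: 30.0
```

```bash
python3 -m pendant '[[0.3,[0,0,0],[0,0,0]],[0.3,[0,0,0],[0,0,0]],[0.3,[0,0,0],[0,0,0]],[0.3,[0,0,0],[0,0,0]],[0.3,[0,0,-0.02],[0,0,0]],[0.3,[0,0,-0.06],[0,0,0]],[0.3,[0,0,-0.1],[0,0,0]],[0.3,[0,0,-0.128],[0,0,0]],[1,[0,0,-0.128],[0,0,0]]]'
python3 -c "
from h import *
T=viewer.camera_params('top')
go(.484,-.2565,.16,-60)"
python3 -m pendant '[[1,[0.316,0.266,0],[0,0,0]],[1,[0.316,0.266,0],[0,0,0]],[1,[0.316,0.266,0],[0,0,0]],[1,[0.316,0.266,0],[0,0,0]],[1,[0.316,0.266,0],[0,0,0]],[1,[0.316,0.266,0],[0,0,0]],[1,[0.316,0.266,0],[0,0,0]],[1,[0.316,0.266,0],[0,0,0]],[1,[0.316,0.266,0],[0,0,0]],[1,[0.316,0.266,0],[0,0,0]]]'
python3 -m pendant '[[1,[0,0,0],[0,0,0]],[1,[0,0,0],[0,0,0]]]'
python3 -c "
from h import *
W=viewer.camera_params('wrist');im=viewer.snapshot('wrist');cv2.imwrite('pics/w4.png',im[:,:,::-1])
q=proj(W,[.484,-.2565,.01]);print(q)
for c in blobs(im,'brass',(int(q[0])-60,int(q[1])-50,int(q[0])+60,int(q[1])+50))[:2]:
    e=cv2.fitEllipse(c);s=plane(W,e[0],.01);print(e,s);go(s[0],s[1],.004,-60)
t=viewer.snapshot('top');T=viewer.camera_params('top');cv2.imwrite('pics/t4.png',t[:,:,::-1])
print('stud top px',proj(T,[.5555,.1468,.091]),'spacer top',proj(T,[.5555,.1468,.055]))
"
```

```text
clock: 7.35
tool_pos: [0.5579, 0.1516, 0.1662]
orientation: [-179.4, -0.1, -59.7]
force: [1.2, 0.5, 0.2]
opening: 0.0597
gripper_force: 0.0
shift [0.3149 0.2699 0.0038] turn [-0.5959 -0.0623  0.3208]
clock: 8.18
tool_pos: [0.4831, -0.259, 0.1594]
orientation: [-180.0, -0.0, -59.8]
force: [1.4, -0.6, 0.2]
opening: 0.0879
gripper_force: 0.0
clock: 8.35
tool_pos: [0.483, -0.2589, 0.1588]
orientation: [180.0, 0.0, -60.0]
force: [-0.3, -0.2, -0.1]
opening: 0.0878
gripper_force: 0.0
[309.873  222.9068]
((310.0030212402344, 222.14280700683594), (56.168827056884766, 56.624542236328125), 97.39557647705078) [ 0.4842 -0.2571  0.01  ]
shift [-0.     -0.0011  0.1549] turn [0.0217 0.0287 0.1164]
stud top px [169.0943 245.8027] spacer top [176.6018 247.8719]
```

```bash
python3 -m pendant '[[1,[0,-0.001,0.04],[0,0,0]],[1,[0,-0.001,0.08],[0,0,0]],[1,[0,-0.001,0.12],[0,0,0]],[1,[0,-0.001,0.14],[0,0,0]],[1,[0,-0.001,0.15],[0,0,0]],[1,[0,-0.001,0.1555],[0,0,0]],[1,[0,-0.001,0.1555],[0,0,0]],[1,[0,-0.001,0.1555],[0,0,0]]]'
python3 -m pendant '[[-1,[0,0,0],[0,0,0]],[-1,[0,0,0],[0,0,0]],[-1,[0,0,0],[0,0,0]],[-1,[0,0,0],[0,0,0]],[-1,[0,0,0],[0,0,0]],[-1,[0,0,0],[0,0,0]],[-1,[0,0,0],[0,0,0]]]'
```

```text
clock: 9.12
tool_pos: [0.4861, -0.2561, 0.0051]
orientation: [-179.9, -0.1, -59.7]
force: [-0.0, 0.6, -0.3]
opening: 0.0875
gripper_force: 0.0
clock: 9.7
tool_pos: [0.4848, -0.2565, 0.0039]
orientation: [-180.0, -0.0, -59.8]
force: [-0.2, 0.5, 0.1]
opening: 0.0463
gripper_force: 2.4
```

```bash
python3 -m pendant '[[-1,[0,0,0],[0,0,0]],[-1,[0,0,0],[0,0,0]],[-1,[0,0,-0.02],[0,0,0]],[-1,[0,0,-0.06],[0,0,0]],[-1,[0,0,-0.1],[0,0,0]],[-1,[0,0,-0.122],[0,0,0]],[-1,[-0.02,-0.017,-0.122],[0,0,0]]]'
python3 -m pendant '[[-1,[-0.294,-0.247,0],[0,0,0]],[-1,[-0.294,-0.247,0],[0,0,0]],[-1,[-0.294,-0.247,0],[0,0,0]],[-1,[-0.294,-0.247,0],[0,0,0]],[-1,[-0.294,-0.247,0],[0,0,0]],[-1,[-0.294,-0.247,0],[0,0,0]],[-1,[-0.294,-0.247,0],[0,0,0]],[-1,[-0.294,-0.247,0],[0,0,0]],[-1,[-0.294,-0.247,0],[0,0,0]],[-1,[-0.294,-0.247,0],[0,0,0]]]'
python3 -m pendant '[[-1,[0,0,0],[0,0,0]],[-1,[0,0,0],[0,0,0]],[-1,[0,0,0],[0,0,0]]]'
python3 -c "
from h import *
go(.5551,.1475,.125,-60)
W=viewer.camera_params('wrist');w=viewer.snapshot('wrist');s=viewer.snapshot('scene')
cv2.imwrite('pics/w5.png',w[:,:,::-1]);cv2.imwrite('pics/s5.png',s[:,:,::-1])
p,R=pose();x=R.apply([1,0,0])
for r in (.0235,.0105): print(r,proj(W,p+x*r+[0,0,.0061]),proj(W,p+x*r+[0,0,-.0019]))
print('tip',proj(W,[.5555,.1468,.091]),'foot',proj(W,[.5555,.1468,.027]))
a=cv2.resize(w[170:320,220:410],(760,600),interpolation=cv2.INTER_CUBIC)
cv2.imwrite('pics/c5.png',a[:,:,::-1])
"
```

```text
clock: 10.28
tool_pos: [0.4923, -0.2332, 0.1313]
orientation: [-179.7, -0.4, -59.8]
force: [1.6, 0.0, -1.0]
opening: 0.045
gripper_force: 30.0
clock: 11.12
tool_pos: [0.5559, 0.1532, 0.1257]
orientation: [-179.9, -0.0, -59.5]
force: [1.2, -0.6, -0.2]
opening: 0.0454
gripper_force: 30.0
clock: 11.37
tool_pos: [0.5541, 0.1472, 0.1254]
orientation: [179.9, 0.0, -59.8]
force: [-0.9, 0.4, -1.9]
opening: 0.0452
gripper_force: 30.0
shift [ 0.0002 -0.001   0.0004] turn [0.0652 0.0053 0.241 ]
0.0235 [312.1662 242.1697] [312.1897 237.2088]
0.0105 [312.1435 273.4108] [312.1676 267.0982]
tip [310.2286 265.2846] foot [310.801  235.1152]
```

View pics/c5.png

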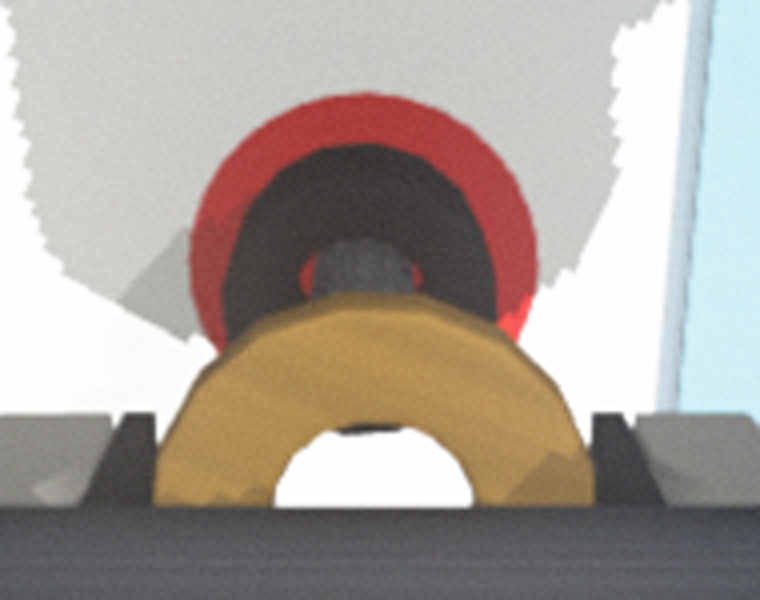

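```bash
python3 -m pendant '[[-1,[0.002,-0.0014,0.0],[0,0,0]],[-1,[0.002,-0.0014,0.01],[0,0,0]],[-1,[0.002,-0.0014,0.02],[0,0,0]],[-1,[0.002,-0.0014,0.03],[0,0,0]],[-1,[0.002,-0.0014,0.04],[0,0,0]],[-1,[0.002,-0.0014,0.05],[0,0,0]],[-1,[0.002,-0.0014,0.054],[0,0,0]],[-1,[0.002,-0.0014,0.054],[0,0,0]]]'
python3 -c "
from h import *
s=viewer.snapshot('scene');w=viewer.snapshot('wrist')
a=cv2.resize(s[140:265,350:490],(448,400),interpolation=cv2.INTER_CUBIC);b=cv2.resize(w[170:320,220:410],(352,400))
cv2.imwrite('pics/s6.png',np.hstack([a,b])[:,:,::-1])"
```

```text
clock: 12.13
tool_pos: [0.556, 0.1464, 0.0701]
orientation: [179.8, -0.0, -59.8]
force: [-0.4, -0.2, -0.3]
opening: 0.0454
gripper_force: 30.0
```

View pics/s6.png

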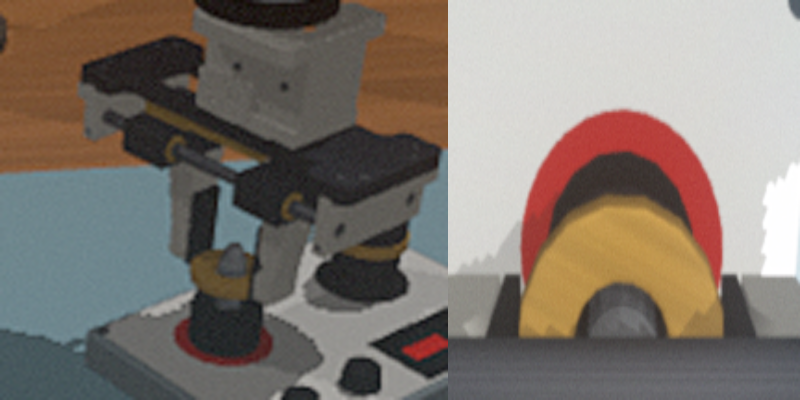

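```bash
python3 -m pendant '[[-1,[0,0,0.005],[0,0,0]],[-1,[0,0,0.009],[0,0,0]],[-1,[0,0,0.012],[0,0,0]],[-1,[0,0,0.0125],[0,0,0]],[-1,[0,0,0.0135],[0,0,0]],[-1,[0,0,0.0135],[0,0,0]]]'
```

```text
clock: 12.73
tool_pos: [0.5569, 0.1468, 0.0582]
orientation: [180.0, -0.0, -59.7]
force: [0.2, 0.1, -1.7]
opening: 0.0452
gripper_force: 30.0
```

```bash
python3 -m pendant '[[-1,[0,0,0.001],[0,0,0]],[-1,[0,0,0.001],[0,0,0]],[-1,[0,0,0.002],[0,0,0]],[-1,[0,0,0.002],[0,0,0]]]'
```

```text
clock: 13.07
tool_pos: [0.5571, 0.1469, 0.0569]
orientation: [-180.0, -0.0, -59.7]
force: [-1.4, -1.2, 3.4]
opening: 0.0454
gripper_force: 30.0
```

```bash
python3 -m pendant '[[0.4,[0,0,0],[0,0,0]],[0.4,[0,0,0],[0,0,0]],[0.4,[0,0,0],[0,0,0]],[0.4,[0,0,0],[0,0,0]],[0.4,[0,0,-0.02],[0,0,0]],[0.4,[0,0,-0.06],[0,0,0]],[0.4,[0,0,-0.1],[0,0,0]],[1,[0,0,-0.103],[0,0,0]],[1,[0,0,-0.103],[0,0,0]]]'
python3 -c "
from h import *
T=viewer.camera_params('top');b=plane(T,(342.9,320.5),.009);print(b)
go(b[0],b[1],.16,-100)"
```

```text
clock: 13.82
tool_pos: [0.5586, 0.1478, 0.1627]
orientation: [-179.6, -0.0, -59.7]
force: [0.2, 0.8, -1.3]
opening: 0.0699
gripper_force: 0.0
[ 0.4397 -0.109   0.009 ]
shift [0.1618 0.2322 0.0013] turn [-0.3476  0.1218 40.2739]
```

```bash
python3 -m pendant '[[1,[0.162,0.232,0],[0,0,40]],[1,[0.162,0.232,0],[0,0,40]],[1,[0.162,0.232,0],[0,0,40]],[1,[0.162,0.232,0],[0,0,40]],[1,[0.162,0.232,0],[0,0,40]],[1,[0.162,0.232,0],[0,0,40]],[1,[0.162,0.232,0],[0,0,40]],[1,[0.162,0.232,0],[0,0,40]],[1,[0.162,0.232,0],[0,0,40]],[1,[0.162,0.232,0],[0,0,40]]]'
python3 -m pendant '[[1,[0.162,0.232,0],[0,0,40]],[1,[0,0,0],[0,0,0]]]' 2>&1 | head -0
python3 - <<'E'
from h import *
go(.4397,-.109,.16,-100)
E
```

```text
clock: 14.65
tool_pos: [0.4381, -0.1101, 0.159]
orientation: [180.0, -0.0, -99.8]
force: [-0.3, -0.6, 0.5]
opening: 0.0878
gripper_force: 0.0
shift [-0.0073 -0.0175 -0.0036] turn [ 0.639  -0.0391 -0.7663]
```

```bash
python3 -m pendant '[[1,[0,0,0],[0,0,0]],[1,[0,0,0],[0,0,0]]]'
python3 - <<'E'
from h import *
W=viewer.camera_params('wrist');im=viewer.snapshot('wrist');cv2.imwrite('pics/w7.png',im[:,:,::-1])
q=proj(W,[.4397,-.109,.009]);print(q)
for c in blobs(im,'red',(int(q[0])-50,int(q[1])-60,int(q[0])+50,int(q[1])+50))[:3]:
    e=cv2.fitEllipse(c);(u,v),r=cv2.minEnclosingCircle(c);print(e,(u,v),r,cv2.boundingRect(c))
    for z in(.005,.009,.012):print(plane(W,e[0],z))
t=viewer.snapshot('top');T=viewer.camera_params('top');cv2.imwrite('pics/t7.png',t[:,:,::-1])
print('washer top expected',proj(T,[.5555,.1468,.063]))
for c in blobs(t,'brass',(150,225,205,270),20)[:2]: e=cv2.fitEllipse(c);print('washer',e,plane(T,e[0],.063))
for c in blobs(t,'red',(320,300,358,340),20)[:2]: e=cv2.fitEllipse(cv2.convexHull(c));print('bush',e,plane(T,e[0],.009))
go(.4397,-.109,.012,-100)
E
```

```text
clock: 14.98
tool_pos: [0.4391, -0.1088, 0.1594]
orientation: [-180.0, 0.0, -99.6]
force: [0.2, 0.3, 0.4]
opening: 0.0874
gripper_force: 0.0
[311.8204 220.7404]
((313.0458068847656, 224.47073364257812), (47.80826950073242, 50.74910354614258), 40.229679107666016) (311.9117736816406, 222.61764526367188) 26.68630599975586 (286, 196, 53, 53)
[ 0.4394 -0.105   0.005 ]
[ 0.4392 -0.1059  0.009 ]
[ 0.4391 -0.1065  0.012 ]
washer top expected [174.9983 247.4299]
washer ((175.351318359375, 247.1765899658203), (28.56763458251953, 29.414817810058594), 46.53512191772461) [0.5559 0.1463 0.063 ]
shift [-0.0003 -0.0014  0.147 ] turn [ 0.0443 -0.0021  0.3186]
```

```bash
python3 -m pendant '[[1,[-0.0012,-0.0005,0.04],[0,0,0]],[1,[-0.0012,-0.0005,0.08],[0,0,0]],[1,[-0.0012,-0.0005,0.12],[0,0,0]],[1,[-0.0012,-0.0005,0.135],[0,0,0]],[1,[-0.0012,-0.0005,0.147],[0,0,0]],[1,[-0.0012,-0.0005,0.147],[0,0,0]],[1,[-0.0012,-0.0005,0.147],[0,0,0]]]'
python3 -m pendant '[[-1,[0,0,0],[0,0,0]],[-1,[0,0,0],[0,0,0]],[-1,[0,0,0],[0,0,0]],[-1,[0,0,0],[0,0,0]],[-1,[0,0,0],[0,0,0]],[-1,[0,0,0],[0,0,0]],[-1,[0,0,0],[0,0,0]],[-1,[0,0,0],[0,0,0]],[-1,[0,0,0],[0,0,0]],[-1,[0,0,0],[0,0,0]]]'
```

```text
clock: 15.67
tool_pos: [0.4384, -0.1087, 0.0117]
orientation: [179.9, -0.1, -99.7]
force: [-0.5, 0.4, 1.1]
opening: 0.0877
gripper_force: 0.0
clock: 16.5
tool_pos: [0.4388, -0.1089, 0.0124]
orientation: [180.0, -0.0, -99.7]
force: [-0.4, 0.0, -0.0]
opening: 0.0304
gripper_force: 30.0
```

```bash
python3 -m pendant '[[-1,[0,0,-0.02],[0,0,0]],[-1,[0,0,-0.06],[0,0,0]],[-1,[0,0,-0.1],[0,0,0]],[-1,[0,0,-0.12],[0,0,0]],[-1,[0,0,-0.12],[0,0,0]]]'
python3 -m pendant '[[-1,[-0.27,-0.0724,0],[0,0,0]],[-1,[-0.27,-0.0724,0],[0,0,0]],[-1,[-0.27,-0.0724,0],[0,0,0]],[-1,[-0.27,-0.0724,0],[0,0,0]],[-1,[-0.27,-0.0724,0],[0,0,0]],[-1,[-0.27,-0.0724,0],[0,0,0]],[-1,[-0.27,-0.0724,0],[0,0,0]],[-1,[-0.27,-0.0724,0],[0,0,0]],[-1,[-0.27,-0.0724,0],[0,0,0]],[-1,[-0.27,-0.0724,0],[0,0,0]]]'
python3 -m pendant '[[-1,[0,0,0],[0,0,0]],[-1,[0,0,0],[0,0,0]],[-1,[0,0,0],[0,0,0]]]'
python3 - <<'E'
from h import *
go(.5555,.1452,.13,-100)
W=viewer.camera_params('wrist');w=viewer.snapshot('wrist');cv2.imwrite('pics/w8.png',w[:,:,::-1])
p,R=pose();x=R.apply([1,0,0]);y=R.apply([0,1,0])
print('flange far edge pred',proj(W,p+x*.022+[0,0,-.0034]),proj(W,p+x*.022+[0,0,-.0104]),'washer c',proj(W,[.5557,.1466,.063]))
for r in (.016,.0105): print('collar',r,proj(W,p+x*r+[0,0,.0116]))
h=cv2.cvtColor(w,cv2.COLOR_RGB2HSV)
for v in range(200,300,4): print(v,[tuple(int(k) for k in h[v,u]) for u in (300,313,326)])
E
```

```text
clock: 16.92
tool_pos: [0.4418, -0.1087, 0.1372]
orientation: [-179.5, 0.1, -99.7]
force: [0.1, -0.5, -0.6]
opening: 0.0309
gripper_force: 30.0
clock: 17.75
tool_pos: [0.5551, 0.1447, 0.1314]
orientation: [179.9, -0.1, -99.7]
force: [-0.2, -0.9, 0.2]
opening: 0.0305
gripper_force: 30.0
clock: 18.0
tool_pos: [0.5556, 0.1441, 0.1326]
orientation: [-180.0, 0.0, -99.8]
force: [0.2, 0.4, -0.6]
opening: 0.0307
gripper_force: 30.0
shift [-0.0011  0.0003  0.0026] turn [-0.0089  0.0109  0.1931]
flange far edge pred [311.3514 241.8678] [311.4372 237.7544] washer c [312.7442 252.8464]
collar 0.016 [311.1571 266.8107]
collar 0.0105 [311.1709 280.2199]
200 [(0, 121, 179), (1, 148, 181), (1, 136, 182)]
204 [(1, 160, 178), (0, 155, 178), (179, 144, 182)]
208 [(0, 161, 177), (0, 155, 181), (0, 145, 180)]
212 [(0, 152, 159), (0, 18, 70), (0, 147, 173)]
216 [(13, 78, 88), (16, 125, 155), (14, 38, 88)]
220 [(19, 139, 197), (18, 134, 185), (19, 132, 193)]
224 [(19, 135, 183), (18, 138, 186), (18, 124, 196)]
228 [(18, 139, 189), (18, 135, 187), (18, 129, 186)]
232 [(19, 138, 185), (19, 135, 181), (18, 125, 180)]
236 [(18, 143, 180), (17, 129, 154), (19, 125, 181)]
240 [(17, 133, 165), (161, 22, 92), (18, 134, 179)]
244 [(1, 169, 146), (165, 16, 97), (8, 95, 124)]
248 [(1, 163, 128), (1, 153, 148), (179, 138, 133)]
252 [(1, 185, 181), (1, 173, 181), (0, 166, 187)]
256 [(1, 181, 176), (2, 179, 177), (1, 166, 178)]
260 [(0, 177, 174), (1, 172, 176), (0, 163, 181)]
264 [(0, 176, 165), (3, 161, 130), (0, 167, 176)]
268 [(1, 163, 117), (2, 159, 128), (1, 146, 129)]
272 [(2, 171, 121), (1, 160, 129), (2, 157, 128)]
276 [(1, 181, 161), (0, 184, 186), (0, 165, 153)]
280 [(1, 190, 176), (1, 181, 173), (1, 182, 178)]
284 [(1, 187, 165), (1, 177, 157), (0, 174, 167)]
288 [(2, 92, 178), (18, 139, 145), (3, 45, 222)]
292 [(30, 2, 250), (30, 1, 250), (15, 2, 251)]
296 [(30, 5, 198), (18, 6, 197), (15, 8, 198)]
```

```bash
python3 -m pendant '[[-1,[0,0.0003,0.01],[0,0,0]],[-1,[0,0.0003,0.02],[0,0,0]],[-1,[0,0.0003,0.028],[0,0,0]],[-1,[0,0.0003,0.034],[0,0,0]],[-1,[0,0.0003,0.038],[0,0,0]],[-1,[0,0.0003,0.038],[0,0,0]],[-1,[0,0.0003,0.038],[0,0,0]]]'
python3 - <<'E'
from h import *
o=sensors.get_obs();print(o['force'],o['moment'],o['tool_pos'])
W=viewer.camera_params('wrist');w=viewer.snapshot('wrist');cv2.imwrite('pics/w9.png',w[:,:,::-1])
h=cv2.cvtColor(w,cv2.COLOR_RGB2HSV);print('tip pred',proj(W,[.5557,.1466,.091]))
for v in (286,289,292,294): print(v,''.join('r' if (s>110 and (k<8 or k>172)) else ('w' if b>180 and s<60 else ('b' if 12<k<26 and s>80 else ('k' if b<60 else '.'))) for k,s,b in h[v,270:356]))
E
```

```text
clock: 18.63
tool_pos: [0.5555, 0.145, 0.094]
orientation: [180.0, -0.0, -99.7]
force: [0.1, -0.2, -0.1]
opening: 0.0307
gripper_force: 30.0
[ 0.0664 -0.2314 -0.0769] [ 0.0291 -0.0558 -0.0238] [0.5555 0.145  0.094 ]
tip pred [311.7819 294.5852]
286 kkkkkkrrrrrrrrrrrrrrrrrrrrrrrrrrrrrr..............rrrrrrrrrrrrrrrrrrrrrrrrrrrrrr.kk.k.
289 kkkkkkrrrrrrrrrrrrrrrrrrrrrrrr............................rrrrrrrrrrrrrrrrrrrrrr.kkk.k
292 kkkkkkrrrrrrrrrrrrrrrrrrrbb.................................b.rrrrrrrrrrrrrrrrr..kkkk.
294 kkkkkkrrrrrrrrrrrrrrrrr.bbbb...............................bbbb.rrrrrrrrrrrrrrrr.kkkkk
```

```bash
python3 -m pendant '[[-1,[0,0,0.006],[0,0,0]],[-1,[0,0,0.011],[0,0,0]],[-1,[0,0,0.015],[0,0,0]],[-1,[0,0,0.018],[0,0,0]],[-1,[0,0,0.019],[0,0,0]],[-1,[0,0,0.0195],[0,0,0]],[-1,[0,0,0.0195],[0,0,0]]]'
```

```text
clock: 19.27
tool_pos: [0.5556, 0.145, 0.0747]
orientation: [180.0, -0.0, -99.7]
force: [0.4, 0.0, -0.8]
opening: 0.0306
gripper_force: 30.0
```

```bash
python3 -m pendant '[[-1,[0,0,0.001],[0,0,0]],[-1,[0,0,0.002],[0,0,0]],[-1,[0,0,0.0025],[0,0,0]],[-1,[0,0,0.0025],[0,0,0]]]'
```

```text
clock: 19.6
tool_pos: [0.5558, 0.1451, 0.0733]
orientation: [-180.0, 0.0, -99.7]
force: [-2.7, 0.0, 7.2]
opening: 0.0307
gripper_force: 30.0
```

Seated (contact at the expected height). Release, lift and verify numerically.

```bash
python3 -m pendant '[[0.1,[0,0,-0.001],[0,0,0]],[0.1,[0,0,-0.001],[0,0,0]],[0.1,[0,0,-0.001],[0,0,0]],[0.1,[0,0,-0.001],[0,0,0]],[0.3,[0,0,-0.02],[0,0,0]],[0.3,[0,0,-0.05],[0,0,0]],[0.3,[0,0,-0.09],[0,0,0]],[0.3,[0,0,-0.12],[0,0,0]]]'
python3 -m pendant '[[1,[0.2,0.03,0],[0,0,0]],[1,[0.2,0.03,0],[0,0,0]],[1,[0.2,0.03,0],[0,0,0]],[1,[0.2,0.03,0],[0,0,0]],[1,[0.2,0.03,0],[0,0,0]],[1,[0.2,0.03,0],[0,0,0]],[1,[0.2,0.03,0],[0,0,0]]]'
python3 - <<'E'
from h import *
t=viewer.snapshot('top');s=viewer.snapshot('scene');T=viewer.camera_params('top');S=viewer.camera_params('scene')
cv2.imwrite('pics/t9.png',t[:,:,::-1]);cv2.imwrite('pics/s9.png',s[:,:,::-1])
c=blobs(t,'red',(150,225,187,270),20);print([ (cv2.fitEllipse(k)[:2]) for k in c[:3]],'exp flange',proj(T,[.5557,.1466,.070]),'collar',proj(T,[.5557,.1466,.085]))
# heights along stud axis in scene view, col by col
h=cv2.cvtColor(s,cv2.COLOR_RGB2HSV)
f=proj(S,[.5557,.1466,.027]);
for v in range(205,254): print(v,''.join('r' if (a>130 and (k<8 or k>172)) else ('B' if 12<k<26 and a>80 else ('k' if b<55 else '.')) for k,a,b in h[v,402:442]))
for z in (.091,.085,.063,.055,.027): print(z,proj(S,[.5557,.1466,z]))
E
```

```text
clock: 20.27
tool_pos: [0.5559, 0.1449, 0.1947]
orientation: [-180.0, -0.0, -99.7]
force: [1.4, 0.8, 0.5]
opening: 0.0565
gripper_force: 0.0
clock: 20.85
tool_pos: [0.4915, -0.0486, 0.1926]
orientation: [-180.0, 0.0, -99.9]
force: [0.7, 0.7, 0.4]
opening: 0.0876
gripper_force: 0.0
[] exp flange [173.7027 246.9012] collar [170.5393 246.0256]
205 ........................................
206 ........................................
207 ........................................
208 ........................................
209 ........................................
210 ........................................
211 ........................................
212 ........................................
213 ........................................
214 ........................................
215 ........................................
216 ................rrr.....................
217 ..............rrrr......rrr.............
218 .............rrrr........rrr............
219 .............rrr..........rrr...........
220 .............rrr...........rrr..........
221 .............rrrr.........rrrr...
[... 877 characters left out ...]
kkkkkkkkkkkkkkkkkkkk..........
242 ...rrrrkkkkkkkkkkkkkkkkkkkkkk...........
243 ...rr..kkkkkkkkkkkkkkkkkkkkkkrr.........
244 ...r...kkkkkkkkkkkkkkkkkkkkkkrrr........
245 ...rrr.kkkkkkkkkkkkkkkkkkkkkkrrrr.......
246 ....r...kkkkkkkkkkkkkkkkkkkkkrrrr.......
247 ....r.r..kkkkkkkkkkkkkkkkkkk.rrrr.......
248 ......rr.kkkkkkkkkk.kkkkkkkkrrrrr.......
249 .......rr..kkkkkkkkkkkkkkkk.rrrr........
250 .........rr..kkkkkkkkkkkk.rrrrrr........
251 ..........rr.r....kkk..k.rrrrrr.........
252 ............rrrrr......rrrrrr...........
253 .................r....rrr...............
0.091 [422.1853 216.1172]
0.085 [421.8185 218.9749]
0.063 [420.495  229.2867]
0.055 [420.0218 232.9729]
0.027 [418.3991 245.616 ]
```

```bash
python3 -c "
from plant import workorder
print(workorder.close_job())"
```

```text
the job is handed in; nothing more can be done
None
```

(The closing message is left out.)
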